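# Lock the table-leg bracket's pin with the red spring clip

### The arm

A 6-joint arm with a two-finger parallel gripper is mounted at the origin on a cart in front of the work surface, level with it; the furniture and walls round the work are solid. World frame = base frame: x ahead of the robot, y to its left, z up, the work surface at z = 0. Lengths are in m, angles in degrees, forces in N, time in s.
With the tool pointing down it reaches from about 0.225 to 0.725 m from the base axis. Payload 3.1 kg.
Tool frame: the origin (TCP) lies midway between the tips of the shut fingers; the grasp point (between the pads) lies 19 mm behind it; z points along the fingers, y is the direction in which the jaws open and shut (so a half turn about z gives the same grasp; the last joint's range is limited). The gripper opens to 85 mm and grips with 20 to 120 N. Pads are 22 mm wide; open, the fingers measure 114 mm over their backs; the gripper's body (76 mm by 85 mm) begins 54 mm behind the grasp point. The pads swing forward as they close: fully open they stand 13 mm farther back than shut.
Start: joints at [-71.322, 2.75, 5.684, 92.934, 0, 82.678], TCP at [0.23, -0.472, 0.231] pointing down, gripper open.
Joint ranges: [-166.93, 166.93], [-56.73, 111.36], [-69.38, 81.34], [-121.58, 131.49], [-85.45, 84.26], [-180, 180]. Speed limits (degrees/s): [159.86, 159.86, 180, 180, 180, 180].

### API

Orientations are given as a 3x3 rotation matrix whose columns are the frame's x, y, z axes.
In Python, from workcell import * gives the robot as it stands. The module is installed in compiled form; this text tells all that it offers.
- The arm moves only by the shell command python3 -m crank 'ROWS'. ROWS is JSON, one flat list of numbers, 5 for each row, row after row: the closure, from 0 (fully open) to 1 (shut), then the shift along the tool's x, y, z scaled (see below), then the turn about the tool's z scaled (see below). In form: [gripper, dx, dy, dz, yaw, gripper, dx, dy, dz, yaw, ...]. A call has 1 to 10 rows; each row shifts and turns the commanded pose from where the row before left it, along the tool's axes as they then stand; what a row does not reach is not made up. The controller multiplies each number of a shift by 0.2 m and each number of a turn by pi/2 rad. A row lasts 1/10 s, in which the tool goes at most 50 mm and 8.59 degrees, less where a joint would pass 70% of its speed; a pose out of reach is approached as far as the arm can. A call with a number of a shift or a turn outside -1 to 1 is refused whole. A call with a gripper value outside its range is refused whole. The fingers move at their own pace and stop on an object; the grip force is fixed at half the most. Time passes only in rows, so rows that do not move let the fingers close. It gives the time, the measured TCP pose, the force and the opening at its end, in the units of the state.
- read_state(): the state, without advancing time (a new reading comes with each control period).
- capture(name): name is "scene" or "side" or "wrist"; returns the picture (480x640x3 uint8, red, green, blue); there is no depth.
- camera_params(name): a dict with "vertical_fov" (degrees; the focal length in pixels is half the picture's height over the tangent of half this angle, whatever the lens; pixels are square), "cx", "cy" (the principal point, pixels), "origin" and "attitude" of the camera in the world. Camera axes: x right, y up, looking along -z (the intrinsics and any distortion apply to the point x, -y, -z); pixel columns grow to the right and rows downward; lengths in m; the calibration is good to about 2 mm. The wrist camera is an equidistant fisheye: a pixel r from the principal point sees the ray r / f radians off the axis. A picture is of the moment at which its call begins: read the wrist's pose just before it. camera_params takes no time and is no camera call; for the wrist camera it gives the pose at the moment of the call.
- finish_job(): hands the job in, once; it reports no verdict.
The state is a dict: "t": time; "joints": joint angles; "qd": joint speeds; "effort": joint torques, N m; "ee_pos": TCP position; "eef_rot": TCP orientation; "ft_force": force on the tool from outside, world axes, zero at the start; "torque": the same for the moment, N m; "gripper_width": opening from 0.0 (shut) to 1.0 (fully open).
Only numpy, scipy, OpenCV 4.12 (cv2) and the standard library are available. Lean on these libraries where they do the work, as an engineer would, in place of code of your own. Each camera call takes 0.05 s, during which the arm holds its last target.

### The job

The pin of the blue table-leg bracket still has to be secured. Take the red-headed spring clip out of the wooden rack, put its straight leg down through the upright hole near the pin's free end with the bow beside the pin, and push it down until the bow snaps round the pin; then let go. Leave the blue-headed clip standing in the rack.

Things in the scene. Friction and masses are not known exactly. Their poses are not given: they have to be found in the camera images.
- red_clip: R-shaped spring clip of 6 mm wire, red coil as head, upright in a slot 50 mm deep of a wooden rack 60 mm high. Origin: coil's centre, 100 mm above the table. Coil: disc 30 mm across, 12 mm thick along x (grip it across x). z up; straight leg at y = -12 mm down to z = -90; springy bow on the +y side, in the y-z plane: bulge at z = -50, nose at -63, flared end at -70. 80 g.
- red_tip (a point): Tapered tip of the red clip's straight leg, at (0, -12, -90) mm of red_clip, same axes. Pressing the bow's end over the pin takes about 5 N; past the pin's widest point the bow draws the clip home until a dark collar on the leg (18 mm wide, 57 mm above the tip) meets the pin's top, the coil's centre then 49 mm above the pin's axis. The bow may be on either side of the pin.
- blue_clip: Clip of the same shape and size, with the same origin and axes but a blue coil, in the rack's other slot 70 mm away along y; it stays there. Which clip stands in which slot changes.
- pin_hole (a point): Centre of the upright cross hole (12 mm wide, right through) in the 32 mm steel pin of the fixed blue bracket; on the pin's axis, 78 mm above the table. x: the pin's axis, +x to the bracket's cheeks (59 mm away, 18 mm higher than the axis); free end 24 mm towards -x. z up. The clip's x must lie along this x, either way round, so that the bow passes beside the pin.

How it is judged:
By the outcome, as a careful person would: the job done as asked, in the order asked, and still so for the second after the job is handed in, with the robot touching nothing.
It also fails if it takes over 38 s, if anything falls off the work surface, if the arm or the gripper's body presses on something with over 40 N, if the wrist force passes 120 N, or if a joint passes its speed limit or range.

## Working session

There is one attempt and no reset: what is moved stays moved. The work goes in short steps, Python scripts to look and compute and a shell command to move; the robot and the scene stay as the last step left them, time stands still between calls to the robot, and variables do not carry over. Pictures are saved under pics/ and viewed, and the job is handed in when it is done.

```bash
mkdir -p pics
python3 - <<'E'
from workcell import *
import cv2
s=read_state();print(s)
for n in ["scene","side","wrist"]:
    p=camera_params(n);print(n,p)
    cv2.imwrite(f"pics/{n}0.png",capture(n)[:,:,::-1])
E
```

```text
{'t': 0.0, 'joints': array([-7.13231198e+01,  2.79152346e+00,  5.59131148e+00,  9.29333492e+01,
       -1.42079086e-03,  8.26796052e+01]), 'qd': array([ 0.02392521, -0.01771943,  0.06376048, -0.04015961, -0.00417078,
        0.03163093]), 'effort': array([ 7.58846818e-05, -3.38779593e+01,  3.20015788e+01,  2.03046575e-02,
       -2.61716850e-04, -1.13566713e-05]), 'ee_pos': array([ 0.22992295, -0.4712943 ,  0.23012695]), 'eef_rot': array([[ 8.98814987e-01,  4.38327534e-01, -7.69975248e-04],
       [ 4.38328125e-01, -8.98812335e-01,  2.20038377e-03],
       [ 2.72425543e-04, -2.31523972e-03, -9.99997283e-01]]), 'ft_force': array([-0.51093151,  0.10712773,  0.40799838]), 'torque': array([-0.05636665, -0.00202794, -0.0396812 ]), 'gripper_width': 1.0038792138373762}
scene {'vertical_fov': 47.564179294468936, 'cx': 321.13568895213666, 'cy': 232.58426697587035, 'origin': array([-0.0333339 ,  0.35054639,  0.58598409]), 'attitude': array([[-0.58656922,  0.47477404, -0.65614492],
       [-0.80984692, -0.33463687,  0.4818362 ],
       [ 0.00919304,  0.81400723,  0.58078199]])}
side {'vertical_fov': 49.07186743484545, 'cx': 316.8140244246408, 'cy': 242.01321149871683, 'origin': array([ 0.3406078 , -0.77395566,  0.58618405]), 'attitude': array([[ 0.96794551,  0.13484866, -0.21188991],
       [-0.25103537,  0.54603974, -0.79926331],
       [ 0.00792073,  0.82683519,  0.5623885 ]])}
wrist {'vertical_fov': 65.70646984690485, 'cx': 319.7184651410055, 'cy': 242.7786176801147, 'origin': array([ 0.290921  , -0.44020318,  0.37208064]), 'attitude': array([[ 0.43862853,  0.86526697,  0.24273046],
       [-0.89866688,  0.42283189,  0.11666628],
       [-0.0016867 , -0.26930698,  0.96305291]])}
```

View pics/scene0.png

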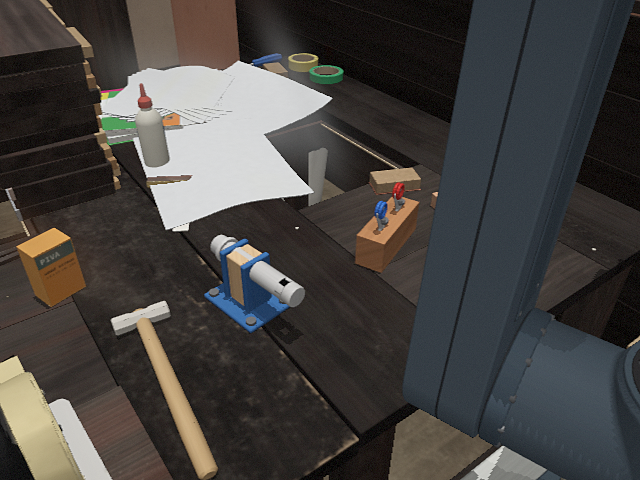

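View pics/side0.png

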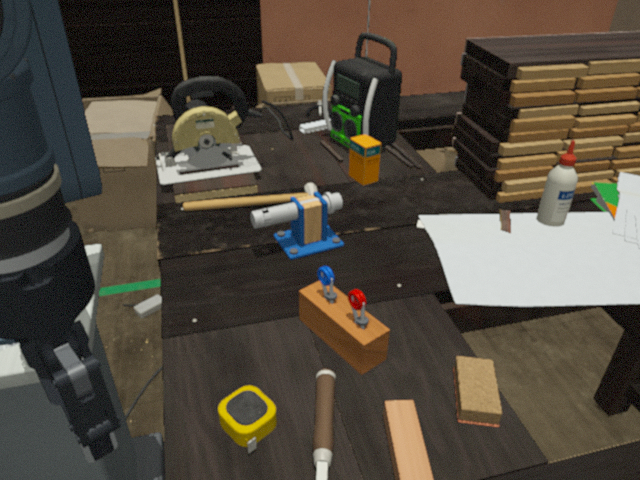

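View pics/wrist0.png

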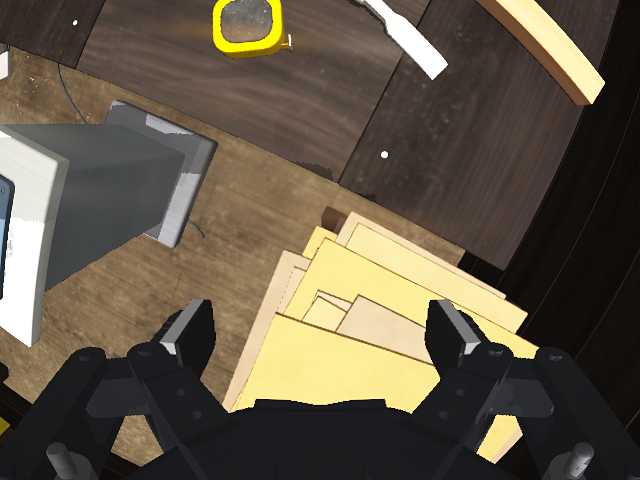

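The scene view shows the red coil near (399,190), the blue coil near (381,209) and the pin hole near (285,282). The side view shows red near (357,299) and blue near (326,276). I'll zoom in to get finer pixel positions.

```bash
cat > h.py <<'E'
import numpy as np, cv2
from workcell import *
def ray(p,u,v,fish=False):
    f=240/np.tan(np.radians(p['vertical_fov']/2))
    x=(u-p['cx']);y=(v-p['cy'])
    if fish:
        r=np.hypot(x,y);t=r/f
        d=np.array([np.sin(t)*x/r,-np.sin(t)*y/r,-np.cos(t)])
    else: d=np.array([x/f,-y/f,-1.])
    d=p['attitude']@d
    return p['origin'],d/np.linalg.norm(d)
def onz(p,u,v,z,fish=False):
    o,d=ray(p,u,v,fish); return o+d*(z-o[2])/d[2]
def tri(rs):
    A=np.zeros((3,3));b=np.zeros(3)
    for o,d in rs:
        M=np.eye(3)-np.outer(d,d);A+=M;b+=M@o
    X=np.linalg.solve(A,b)
    return X,[np.linalg.norm(np.cross(X-o,d)) for o,d in rs]
def cents(img,col):
    h=cv2.cvtColor(img,cv2.COLOR_RGB2HSV)
    if col=='red': m=((h[...,0]<6)|(h[...,0]>174))&(h[...,1]>180)&(h[...,2]>90)
    else: m=(abs(h[...,0].astype(int)-110)<12)&(h[...,1]>150)&(h[...,2]>90)
    n,l,st,c=cv2.connectedComponentsWithStats(m.astype(np.uint8))
    return [(tuple(np.round(c[i],1)),tuple(st[i])) for i in range(1,n) if st[i,4]>25]
def crop(img,x0,y0,w,h,k,name):
    cv2.imwrite(name,cv2.resize(img[y0:y0+h,x0:x0+w],None,fx=k,fy=k,interpolation=cv2.INTER_CUBIC)[:,:,::-1])
E
python3 - <<'E'
from h import *
for n,a,b in [("scene",(200,220,120,110),(345,165,100,120)),("side",(240,175,120,90),(285,255,120,120))]:
    im=cv2.imread(f"pics/{n}0.png")[:,:,::-1]
    crop(im,*a,5,f"pics/{n}_pin.png");crop(im,*b,5,f"pics/{n}_rack.png")
    for c in ('red','blue'):print(n,c,cents(im,c))
E
```

```text
scene red [((np.float64(398.1), np.float64(190.4)), (np.int32(392), np.int32(183), np.int32(12), np.int32(16), np.int32(112)))]
scene blue [((np.float64(380.4), np.float64(208.8)), (np.int32(375), np.int32(201), np.int32(12), np.int32(18), np.int32(136))), ((np.float64(230.1), np.float64(255.0)), (np.int32(220), np.int32(239), np.int32(28), np.int32(47), np.int32(191))), ((np.float64(254.6), np.float64(260.4)), (np.int32(241), np.int32(252), np.int32(28), np.int32(18), np.int32(137))), ((np.float64(243.8), np.float64(278.6)), (np.int32(242), np.int32(271), np.int32(4), np.int32(17), np.int32(33))), ((np.float64(246.3), np.float64(308.7)), (np.int32(204), np.int32(284), np.int32(85), np.int32(49), np.int32(1297)))]
side red [((np.float64(568.5), np.float64(156.4)), (np.int32(560), np.int32(142), np.int32(15), np.int32(24), np.int32(138))), ((np.float64(356.8), np.float64(298.0)), (np.int32(348), np.int32(288), np.int32(19), np.int32(22), np.int32(237)))]
side blue [((np.float64(307.9), np.float64(237.3)), (np.int32(274), np.int32(192), np.int32(70), np.int32(67), np.int32(1111))), ((np.float64(325.3), np.float64(274.1)), (np.int32(317), np.int32(265), np.int32(18), np.int32(20), np.int32(213)))]
```

View pics/scene_pin.png

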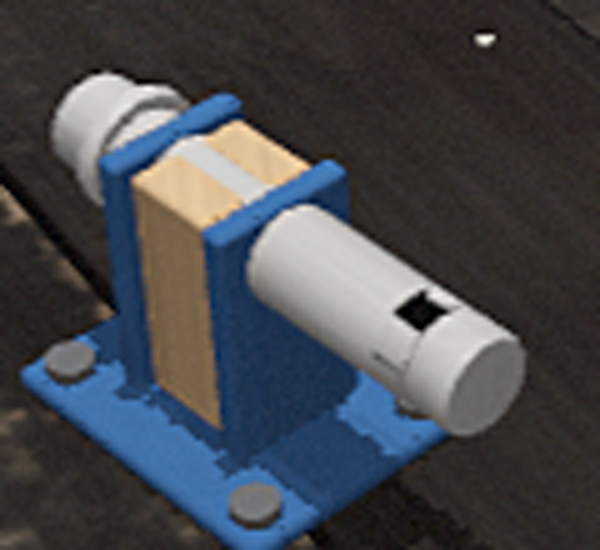

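View pics/scene_rack.png

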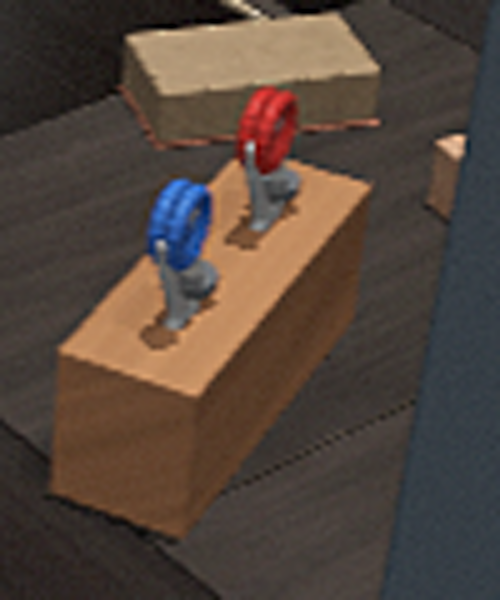

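View pics/side_pin.png

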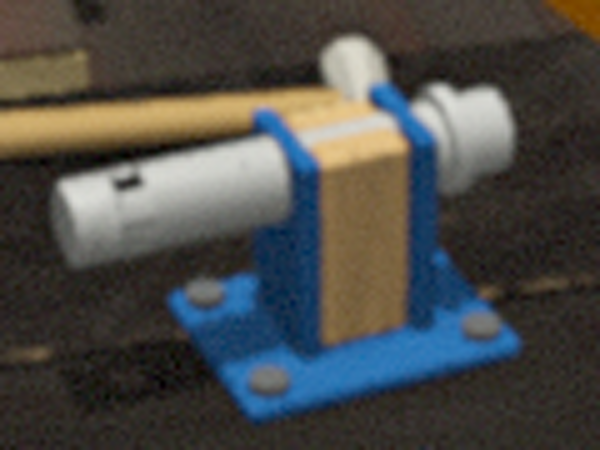

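View pics/side_rack.png

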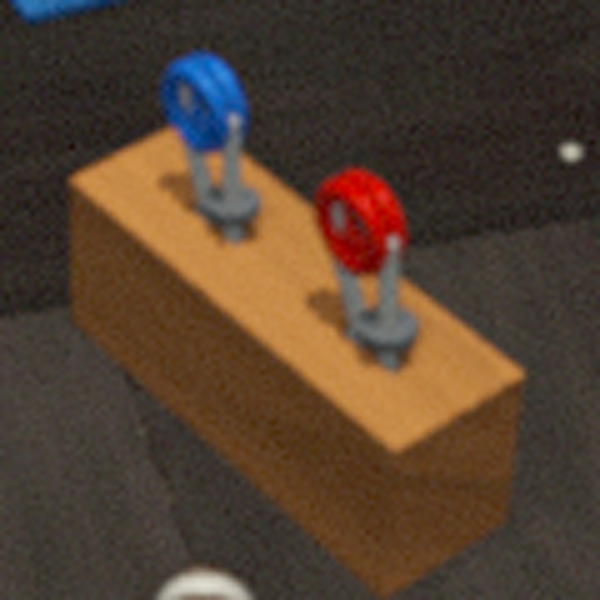

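Run:
```python
from h import *
a=camera_params("scene");b=camera_params("side")
def T(n,p,q): 
    X,e=tri([ray(a,*p),ray(b,*q)]);print(n,np.round(X*1000,1),np.round(np.array(e)*1000,1));return X
r=T("red",(398.3,190.7),(357.3,298.8))
bl=T("blue",(380.8,209.4),(325.8,275.))
h=T("holetop",(284.6,282),(265.6,211.4))
for n,p,q in (("red",(398.3,190.7),(357.3,298.8)),("blue",(380.8,209.4),(325.8,275.))): print(n,onz(a,*p,.1),onz(b,*q,.1))
print(onz(a,284.6,282,.094),onz(b,265.6,211.4,.094))
e=T("end",(296.6,296.6),(254.4,219))
# rack top corners scene / side
C=[T("rackA",(345+61/5,165+352/5),(285+178/5,255+127/5)),]
for u,v in ((61,352),(195,396),(372,185),(248,160)):print('sc',onz(a,345+u/5,165+v/5,.06)[:2])
for u,v in ((72,180),(165,130),(523,377),(400,452)):print('si',onz(b,285+u/5,255+v/5,.06)[:2])
d=bl-r;print(np.linalg.norm(d),np.degrees(np.arctan2(d[1],d[0])))
```

```text
red [ 542.6 -236.    99.3] [1.3 1.3]
blue [ 514.2 -171.8   99.4] [0.8 0.8]
holetop [461.1  49.9  89.9] [0.4 0.4]
red [ 0.53978342 -0.23457472  0.1       ] [ 0.5436149  -0.23559733  0.1       ]
blue [ 0.51235748 -0.17081361  0.1       ] [ 0.51475227 -0.17172683  0.1       ]
[0.4565167  0.05236085 0.094     ] [0.46050033 0.04362809 0.094     ]
end [438.5  46.   78.4] [1.4 1.4]
rackA [ 519.2 -130.6   58.7] [1.6 1.6]
sc [ 0.52007162 -0.12985131]
sc [ 0.47611461 -0.14997598]
sc [ 0.53560604 -0.28719801]
sc [ 0.57427879 -0.26196379]
si [ 0.47819387 -0.15152261]
si [ 0.51277915 -0.13427842]
si [ 0.58346953 -0.26849477]
si [ 0.53973599 -0.28800147]
0.0702566609598208 113.82140999182532
```

```bash
cat >> h.py <<'E'
def plan(target,thx=None,n=8,dth=None):
    """rows (dx,dy,dz,yaw scaled) from measured pose; thx = world angle of tool x"""
    s=read_state();R=s['eef_rot'];p=s['ee_pos']
    th=np.arctan2(R[1,0],R[0,0]);d=np.array(target)-p
    D=0 if thx is None else (np.radians(thx)-th+np.pi)%(2*np.pi)-np.pi
    rows=[];step=D/n
    for i in range(n):
        t=th+step*i
        w=d/n
        dx=w[0]*np.cos(t)+w[1]*np.sin(t); dy=w[0]*np.sin(t)-w[1]*np.cos(t)
        rows.append([round(dx/.2,4),round(dy/.2,4),round(-w[2]/.2,4),round(-step/(np.pi/2),4)])
    print("th",np.degrees(th),"p",p,"D",np.degrees(D))
    for r in rows:print(r)
E
python3 - <<'E'
from h import *
plan([.542,-.236,.225],112,10)
E
```

```text
th 25.998306373325192 p [ 0.22996799 -0.47140129  0.23035111] D 86.00169362667481
[np.float64(0.1918), np.float64(-0.0374), np.float64(0.0027), np.float64(-0.0956)]
[np.float64(0.1953), np.float64(-0.0083), np.float64(0.0027), np.float64(-0.0956)]
[np.float64(0.1943), np.float64(0.021), np.float64(0.0027), np.float64(-0.0956)]
[np.float64(0.189), np.float64(0.0498), np.float64(0.0027), np.float64(-0.0956)]
[np.float64(0.1794), np.float64(0.0775), np.float64(0.0027), np.float64(-0.0956)]
[np.float64(0.1658), np.float64(0.1035), np.float64(0.0027), np.float64(-0.0956)]
[np.float64(0.1485), np.float64(0.1271), np.float64(0.0027), np.float64(-0.0956)]
[np.float64(0.1278), np.float64(0.1479), np.float64(0.0027), np.float64(-0.0956)]
[np.float64(0.1042), np.float64(0.1653), np.float64(0.0027), np.float64(-0.0956)]
[np.float64(0.0783), np.float64(0.179), np.float64(0.0027), np.float64(-0.0956)]
```

```bash
python3 -m crank '[0,0.19,-0.037,0,-0.095, 0,0.195,-0.008,0,-0.095, 0,0.194,0.021,0,-0.095, 0,0.189,0.05,0,-0.095, 0,0.179,0.077,0,-0.095, 0,0.166,0.103,0,-0.095, 0,0.148,0.127,0,-0.095, 0,0.128,0.148,0,-0.095, 0,0.104,0.165,0,-0.095, 0,0.078,0.179,0,-0.095]'
python3 -m crank '[0,0,0,0,0, 0,0,0,0,0, 0,0,0,0,0]'
python3 - <<'E'
from h import *
plan([.542,-.236,.20],114,2)
p=camera_params("wrist");im=capture("wrist");cv2.imwrite("pics/w1.png",im[:,:,::-1])
for c in ('red','blue'):
    for q in cents(im,c):print(c,q[0],q[1][2:],onz(p,*q[0],.1,True))
E
```

```text
t: 1.15
ee_pos: [0.5435, -0.2369, 0.2308]
eef_rot: [[-0.372, 0.928, -0.001], [0.928, 0.372, 0.0], [0.0, -0.001, -1.0]]
ft_force: [-0.2, -0.1, 0.2]
gripper_width: 1.002
t: 1.45
ee_pos: [0.5418, -0.2386, 0.231]
eef_rot: [[-0.365, 0.931, -0.001], [0.931, 0.365, 0.0], [0.0, -0.001, -1.0]]
ft_force: [0.1, 0.2, -0.2]
gripper_width: 0.999
th 111.42000937421635 p [ 0.54183649 -0.2385852   0.23102794] D 2.5799906257836533
[np.float64(0.0059), np.float64(0.0027), np.float64(0.0776), np.float64(-0.0143)]
[np.float64(0.0058), np.float64(0.0029), np.float64(0.0776), np.float64(-0.0143)]
red (np.float64(323.7), np.float64(227.6)) (np.int32(17), np.int32(38), np.int32(559)) [ 0.54268159 -0.23256262  0.1       ]
blue (np.float64(319.8), np.float64(132.6)) (np.int32(17), np.int32(35), np.int32(477)) [ 0.51402204 -0.16763354  0.1       ]
```

View pics/w1.png

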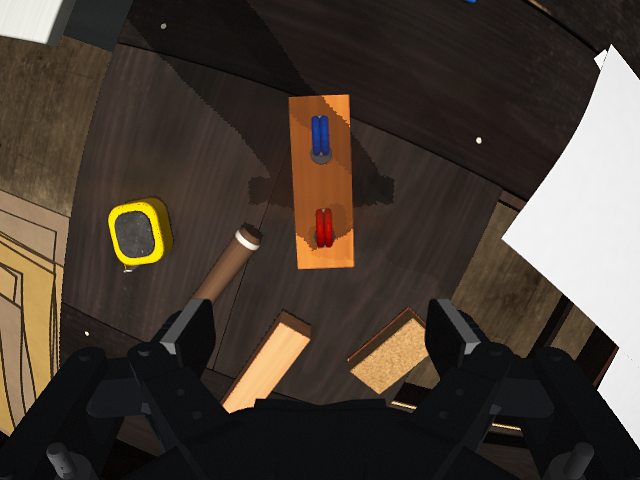

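The wrist view shows red at (324,228), blue at (320,133) and the rack axis at 113.8°. This agrees with the fixed cameras to about 3 mm, so I'll descend onto the red coil.

Run:
```python
from h import *
plan([.5425,-.2345,.081],113.8,5)
```

```text
th 111.38869551888153 p [ 0.5416837  -0.23887838  0.23122234] D 2.4113044811184547
[np.float64(0.0038), np.float64(0.0024), np.float64(0.1502), np.float64(-0.0054)]
[np.float64(0.0038), np.float64(0.0024), np.float64(0.1502), np.float64(-0.0054)]
[np.float64(0.0037), np.float64(0.0024), np.float64(0.1502), np.float64(-0.0054)]
[np.float64(0.0037), np.float64(0.0025), np.float64(0.1502), np.float64(-0.0054)]
[np.float64(0.0037), np.float64(0.0025), np.float64(0.1502), np.float64(-0.0054)]
```

```bash
python3 -m crank '[0,0.019,0.012,0,-0.027, 0,0,0,0.15,0, 0,0,0,0.15,0, 0,0,0,0.15,0, 0,0,0,0,0, 0,0,0,0,0, 0,0,0,0,0]'
python3 - <<'E'
from h import *
plan([.5425,-.2345,.081],113.8,3)
p=camera_params("wrist");im=capture("wrist");cv2.imwrite("pics/w2.png",im[:,:,::-1])
for c in ('red','blue'):
    for q in cents(im,c):print(c,q[0],q[1][2:],onz(p,*q[0],.1,True),onz(p,*q[0],.106,True))
E
```

```text
t: 2.2
ee_pos: [0.5442, -0.2349, 0.1439]
eef_rot: [[-0.405, 0.914, 0.003], [0.914, 0.405, -0.002], [-0.003, 0.002, -1.0]]
ft_force: [0.6, 0.0, 0.5]
gripper_width: 1.004
th 113.86777448657801 p [ 0.54415306 -0.23490437  0.14387386] D -0.06777448657802086
[np.float64(0.0017), np.float64(-0.0022), np.float64(0.1048), np.float64(0.0003)]
[np.float64(0.0017), np.float64(-0.0022), np.float64(0.1048), np.float64(0.0003)]
[np.float64(0.0017), np.float64(-0.0022), np.float64(0.1048), np.float64(0.0003)]
red (np.float64(318.7), np.float64(269.6)) (np.int32(24), np.int32(56), np.int32(1174)) [ 0.54277027 -0.23241688  0.1       ] [ 0.54189338 -0.23042205  0.106     ]
blue (np.float64(318.8), np.float64(131.3)) (np.int32(25), np.int32(52), np.int32(1025)) [ 0.51378909 -0.16674903  0.1       ] [ 0.51384958 -0.1668782   0.106     ]
```

View pics/w2.png

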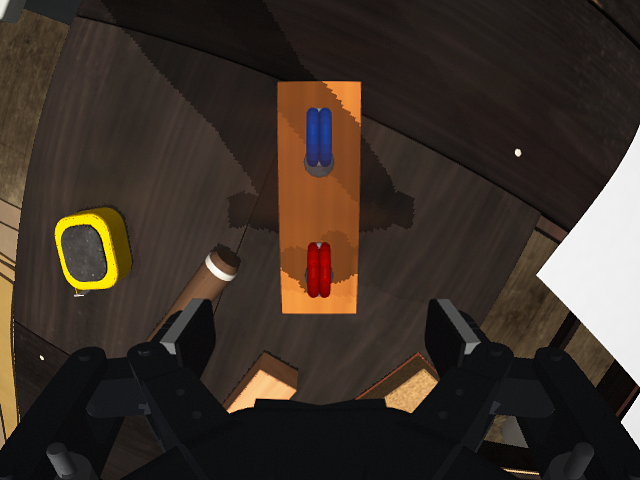

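The clip is aligned with the fingers, with the red coil at (319,270) and mid-column. I'll do the final descent and grip.

```bash
python3 -m crank '[0,0.01,-0.005,0.1,0, 0,0,0,0.1,0, 0,0,0,0.112,0, 0,0,0,0,0, 0,0,0,0,0, 0,0,0,0,0]'
python3 - <<'E'
from h import *
plan([.5425,-.2335,.081],113.8,1)
E
python3 -m crank '[1,0,0,0,0, 1,0,0,0,0, 1,0,0,0,0, 1,0,0,0,0, 1,0,0,0,0, 1,0,0,0,0, 1,0,0,0,0]'
python3 - <<'E'
from h import *
s=read_state();print(s['ft_force'],s['torque'],s['gripper_width'],s['ee_pos'])
cv2.imwrite("pics/w3.png",capture("wrist")[:,:,::-1])
E
```

```text
t: 2.85
ee_pos: [0.5431, -0.2332, 0.0814]
eef_rot: [[-0.406, 0.914, 0.003], [0.914, 0.406, -0.002], [-0.003, 0.002, -1.0]]
ft_force: [0.2, 0.0, 0.9]
gripper_width: 1.004
th 113.9275833145148 p [ 0.54306733 -0.23318068  0.08144526] D -0.12758331451480054
[np.float64(-0.0003), np.float64(-0.0032), np.float64(0.0022), np.float64(0.0014)]
t: 3.55
ee_pos: [0.5415, -0.2323, 0.079]
eef_rot: [[-0.406, 0.914, -0.0], [0.914, 0.406, -0.0], [0.0, -0.0, -1.0]]
ft_force: [-0.4, 0.2, 0.2]
gripper_width: 0.131
[-0.39387051  0.19427684  0.2077038 ] [-0.00773724  0.08631259 -0.02954418] 0.13075402822966228 [ 0.54154736 -0.23232058  0.07895556]
```

View pics/w3.png

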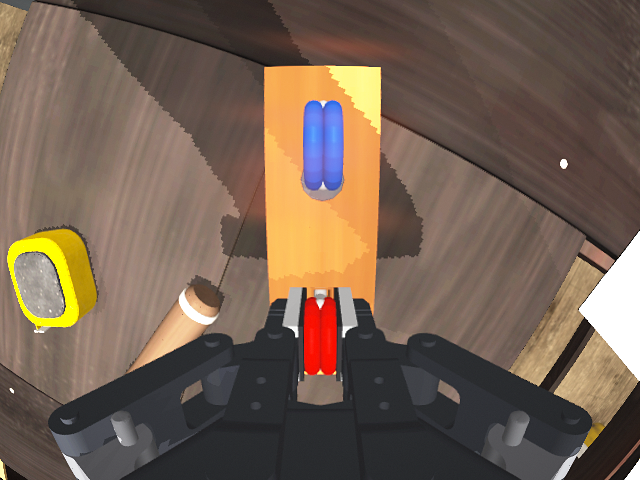

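```bash
python3 -m crank '[1,0,0,-0.1,0, 1,0,0,-0.15,0, 1,0,0,-0.15,0, 1,0,0,-0.15,0, 1,0,0,-0.15,0, 1,0,0,-0.05,0, 1,0,0,0,0, 1,0,0,0,0]'
python3 - <<'E'
from h import *
plan([.460,0.00,.23],100,7)
cv2.imwrite("pics/s4.png",capture("side")[:,:,::-1])
print(read_state()['gripper_width'])
E
```

```text
t: 4.4
ee_pos: [0.5412, -0.2321, 0.2272]
eef_rot: [[-0.406, 0.914, -0.002], [0.914, 0.406, 0.001], [0.002, -0.001, -1.0]]
ft_force: [-1.2, 0.1, -0.9]
gripper_width: 0.129
th 113.93084681916679 p [ 0.54122902 -0.2320787   0.22718196] D -13.930846819166804
[np.float64(0.1751), np.float64(0.0142), np.float64(-0.002), np.float64(0.0221)]
[np.float64(0.1754), np.float64(0.0081), np.float64(-0.002), np.float64(0.0221)]
[np.float64(0.1756), np.float64(0.002), np.float64(-0.002), np.float64(0.0221)]
[np.float64(0.1756), np.float64(-0.0041), np.float64(-0.002), np.float64(0.0221)]
[np.float64(0.1753), np.float64(-0.0102), np.float64(-0.002), np.float64(0.0221)]
[np.float64(0.1749), np.float64(-0.0163), np.float64(-0.002), np.float64(0.0221)]
[np.float64(0.1742), np.float64(-0.0223), np.float64(-0.002), np.float64(0.0221)]
0.13268635014655486
```

View pics/s4.png

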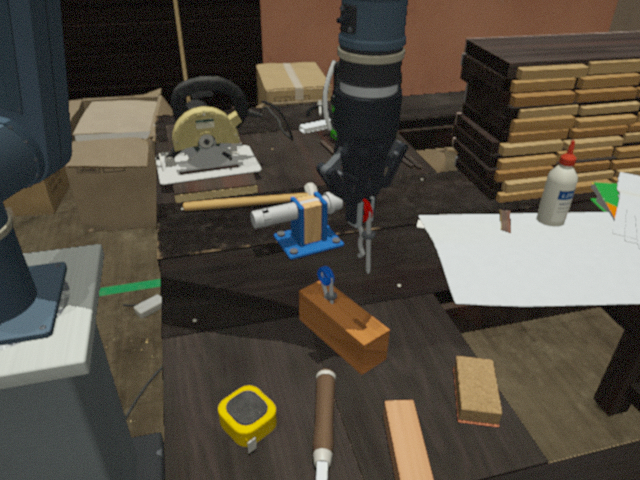

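The clip is held upright, and the blue clip stands undisturbed at (326,276). I'll move to just short of the pin and look.

```bash
python3 -m crank '[1,0.175,0.014,0,0.022, 1,0.175,0.008,0,0.022, 1,0.175,0.002,0,0.022, 1,0.175,-0.004,0,0.022, 1,0.175,-0.01,0,0.022, 1,0.175,-0.016,0,0.022, 1,0.174,-0.022,0,0.022, 1,0,0,0,0, 1,0,0,0,0, 1,0,0,0,0]'
python3 - <<'E'
from h import *
s=read_state();print(s['ee_pos'],s['eef_rot'],s['joints'])
p=camera_params("wrist");im=capture("wrist");cv2.imwrite("pics/w5.png",im[:,:,::-1]);np.save("w5.npy",p,allow_pickle=True)
cv2.imwrite("pics/s5.png",capture("side")[:,:,::-1])
cv2.imwrite("pics/c5.png",capture("scene")[:,:,::-1])
crop(im,200,0,240,180,3,"pics/w5c.png")
E
```

```text
t: 5.45
ee_pos: [0.4603, -0.0012, 0.2276]
eef_rot: [[-0.175, 0.985, -0.002], [0.985, 0.175, -0.0], [0.0, -0.002, -1.0]]
ft_force: [-0.1, -0.5, -1.0]
gripper_width: 0.132
[ 0.46025786 -0.00123584  0.22763895] [[-1.74543162e-01  9.84647718e-01 -1.88582012e-03]
 [ 9.84649516e-01  1.74543086e-01 -2.06101862e-04]
 [ 1.26219134e-04 -1.89284554e-03 -9.99998201e-01]] [-8.49241822e+00 -6.80832310e+00 -4.03251562e+00  9.28809285e+01
 -2.76358867e-02  7.14555261e+01]
```

View pics/w5.png

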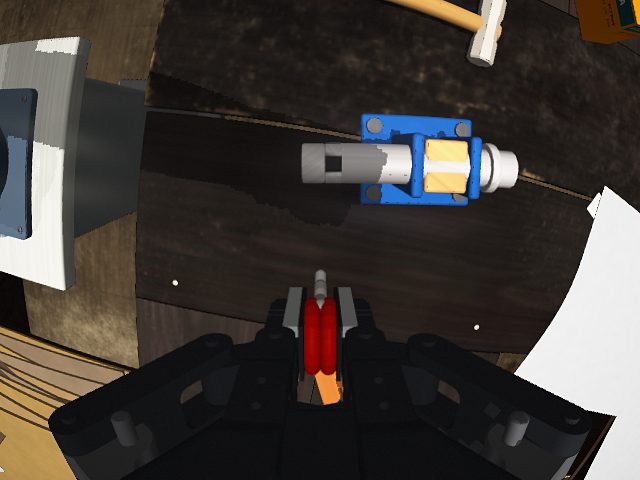

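View pics/s5.png

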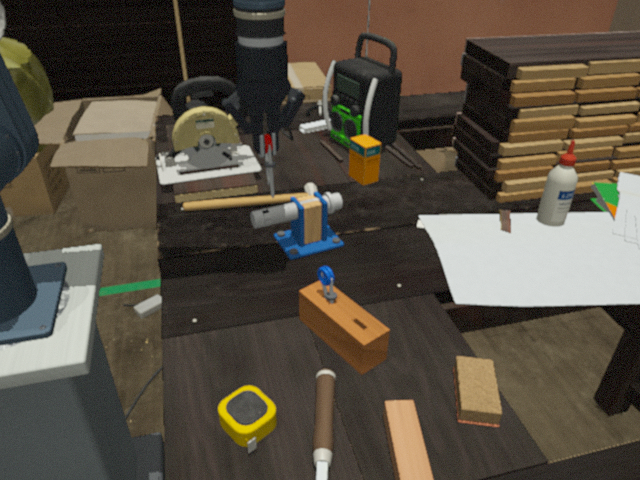

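View pics/c5.png

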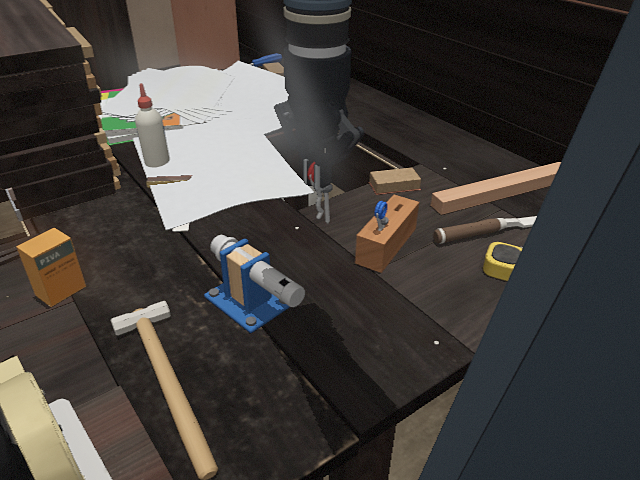

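The wrist view shows the pin running from (303,163) to (518,170), with its hole at about (335,162). I'll zoom in and measure both the hole and the leg tip in all views.

Run:
```python
from h import *
for n,nm,c in (("s5","s5c",(230,120,80,110)),("c5","c5c",(260,150,90,160)),("w5","w5d",(295,120,150,90))):
    im=cv2.imread(f"pics/{n}.png")[:,:,::-1]; crop(im,*c,5,f"pics/{nm}.png") if n!="c5" else crop(im,*c,3.7,f"pics/{nm}.png")
```

```text
(no output)
```

View pics/s5c.png

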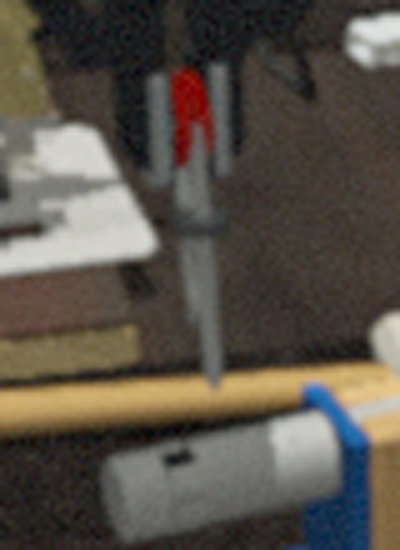

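View pics/c5c.png

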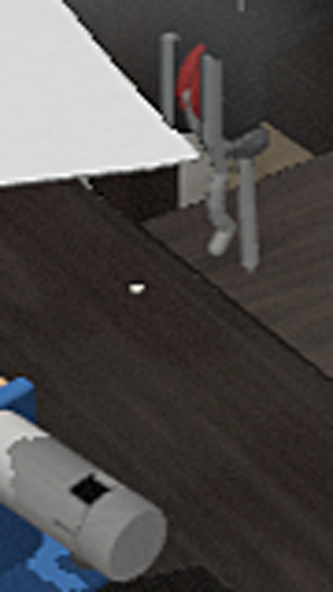

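View pics/w5d.png

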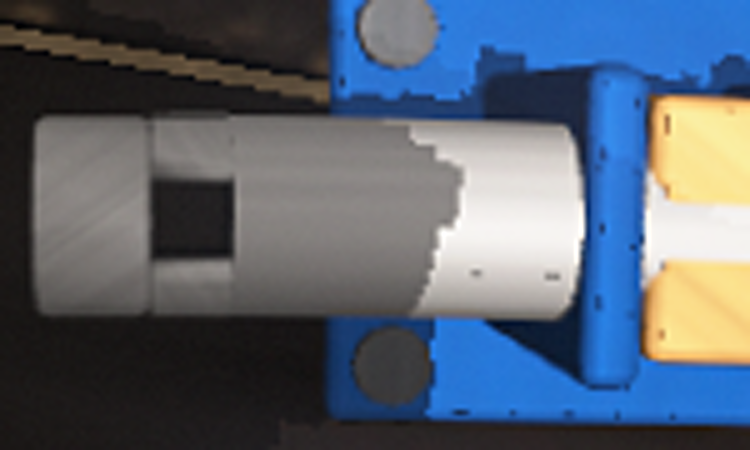

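Run:
```python
from h import *
a=camera_params("scene");b=camera_params("side");w=camera_params("wrist")
f=lambda x:np.round(np.array(x)*1000,1)
print("cam",f(w['origin']))
print("hole wrist",f(onz(w,333.6,163.8,.0935,True)))
def px(u,v):return (295+u/5,120+v/5)
for A,B in (((60,117),(540,124.5)),((60,316),(540,317)),((152,180),(232,182)),((152,258),(232,258))):
    P=onz(w,*px(*A),.085,True);Q=onz(w,*px(*B),.085,True);d=Q-P;print(f(P),f(Q),np.degrees(np.arctan2(d[1],d[0])))
h,_=tri([ray(a,284.6,282),ray(b,265.6,211.4)]);h3,e=tri([ray(a,284.6,282),ray(b,265.6,211.4),ray(w,333.6,163.8,True)])
print("h3",f(h3),f(e))
t,e=tri([ray(a,327.6,222.4),ray(b,272.6,197)]);print("tip",f(t),f(e))
s=read_state();p=s['ee_pos'];print(f(p), "expected tip",f(p+[0,0,.019]+s['eef_rot'][:,0]*-.012+[0,0,-.09]))
for n,img in(("side","s5"),("scene","c5"),("wrist","w5")):
    print(n,cents(cv2.imread(f"pics/{img}.png")[:,:,::-1],'red'))
```

```text
cam [448.5  67.1 370.2]
hole wrist [461.2  52.4  93.5]
[439.   63.8  85. ] [511.7  76.7  85. ] 10.064502291225773
[444.2  33.6  85. ] [517.8  47.2  85. ] 10.473494711470867
[454.4  56.7  85. ] [466.5  58.6  85. ] 8.883669546530045
[456.5  44.9  85. ] [468.6  47.1  85. ] 10.274196097246188
h3 [461.2  50.9  89.7] [1.2 0.4 1.2]
tip [463.  -24.4 160.2] [0.6 0.6]
[460.6  -1.6 228.3] expected tip [462.7 -13.4 157.3]
side [((np.float64(267.5), np.float64(140.7)), (np.int32(265), np.int32(134), np.int32(7), np.int32(18), np.int32(76))), ((np.float64(568.6), np.float64(156.4)), (np.int32(561), np.int32(142), np.int32(15), np.int32(23), np.int32(133)))]
scene []
wrist [((np.float64(319.6), np.float64(337.6)), (np.int32(304), np.int32(299), np.int32(32), np.int32(76), np.int32(2198)))]
```

```bash
python3 - <<'E'
from h import *
a=camera_params("scene");b=camera_params("side");w=camera_params("wrist")
f=lambda x:np.round(np.array(x)*1000,1)
for n,p,q in (("collar",(327,188.4),(270.2,164.4)),("tip",(327.6,222.4),(272.6,197)),("bowend",(260+218/3.7,150+250/3.7),(230+192/5,120+322/5))):
    t,e=tri([ray(a,*p),ray(b,*q)]);print(n,f(t),f(e))
# projection of expected vertical leg and fingertips
def proj(p,X):
    fo=240/np.tan(np.radians(p['vertical_fov']/2));c=p['attitude'].T@(np.array(X)-p['origin']);return p['cx']+fo*c[0]/-c[2],p['cy']+fo*c[1]/c[2]
for X in ([.4627,-.0134,.157],[.4627,-.0134,.214],[.463,-.0244,.160],[.4525,-.003,.2275],[.4683,0.0,.2275]):
    print(X,proj(a,X),proj(b,X))
E
python3 - <<'E'
import cv2
from h import *
crop(cv2.imread("pics/c5.png")[:,:,::-1],295,150,50,80,7,"pics/c5e.png")
crop(cv2.imread("pics/s5.png")[:,:,::-1],245,125,50,80,7,"pics/s5e.png")
E
```

```text
collar [461.7 -21.  217.2] [1.1 1.1]
tip [463.  -24.4 160.2] [0.6 0.6]
bowend [460.   -7.8 175.8] [0. 0.]
[0.4627, -0.0134, 0.157] (np.float64(321.01876175247037), np.float64(226.7039031479259)) (np.float64(271.0661383485094), np.float64(195.81721298376834))
[0.4627, -0.0134, 0.214] (np.float64(321.41145076146927), np.float64(191.18319308092154)) (np.float64(269.6082092925509), np.float64(164.66945486198378))
[0.463, -0.0244, 0.16] (np.float64(327.34887005919904), np.float64(222.20605791662678)) (np.float64(272.3850820131671), np.float64(197.38001144960015))
[0.4525, -0.003, 0.2275] (np.float64(319.61093642904916), np.float64(187.94054710142478)) (np.float64(261.79561562095324), np.float64(154.8757312197095))
[0.4683, 0.0, 0.2275] (np.float64(310.6099976446588), np.float64(183.49404875050666)) (np.float64(271.19039695278224), np.float64(153.12823543316856))
```

View pics/c5e.png

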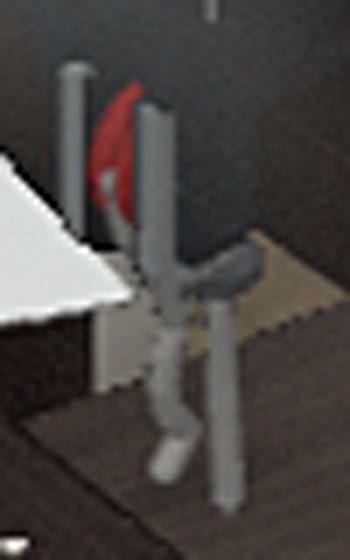

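View pics/s5e.png

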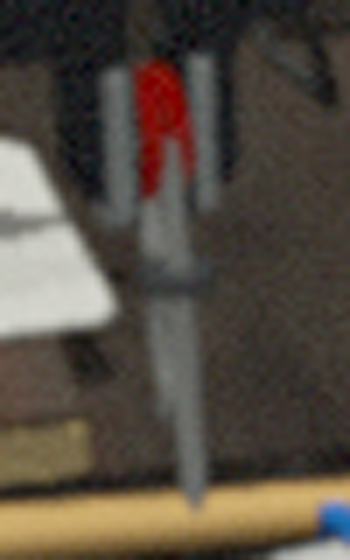

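The fingertips project where they should, within about 2 px. The leg tip is about 10 mm toward −y of nominal: the clip sits about 5 mm off in the pads and is tilted by about 3°. I'll servo on tip relative to hole in the same camera pair, which cancels the shared bias.

```bash
python3 -m crank '[1,0.123,0.0185,0,-0.002, 1,0.123,0.0185,0,0, 1,0.124,0.0185,0,0, 1,0,0,0.09,0, 1,0,0,0.09,0, 1,0,0,0.085,0, 1,0,0,0,0, 1,0,0,0,0, 1,0,0,0,0]'
python3 - <<'E'
from h import *
s=read_state();print(s['ee_pos'])
for n in ("side","scene","wrist"):
    im=capture(n);cv2.imwrite(f"pics/{n}6.png",im[:,:,::-1])
    if n=="side":crop(im,235,140,80,90,6.5,"pics/side6c.png")
    if n=="scene":crop(im,250,215,80,90,6.5,"pics/scene6c.png")
E
```

```text
t: 6.5
ee_pos: [0.4591, 0.0738, 0.177]
eef_rot: [[-0.177, 0.984, 0.002], [0.984, 0.177, 0.0], [-0.0, 0.002, -1.0]]
ft_force: [-0.5, 0.2, -0.7]
gripper_width: 0.132
[0.45912565 0.07375029 0.17703449]
```

View pics/side6c.png

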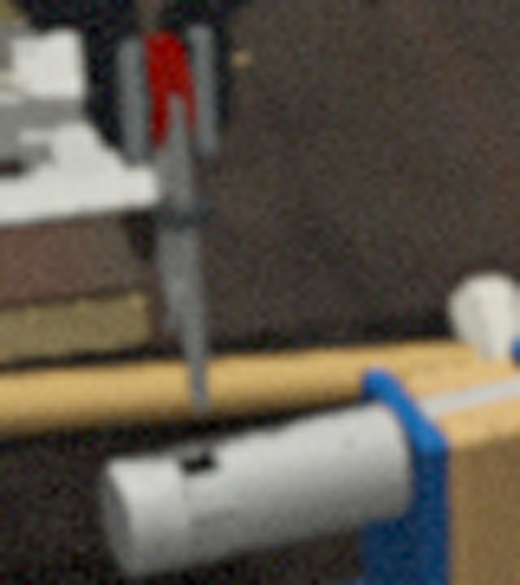

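View pics/scene6c.png

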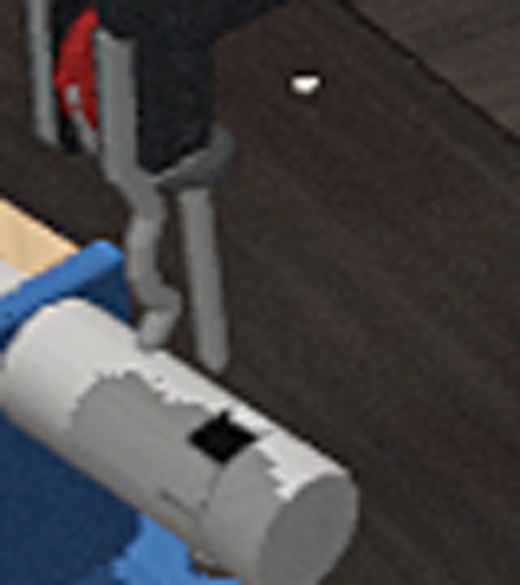

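View pics/wrist6.png

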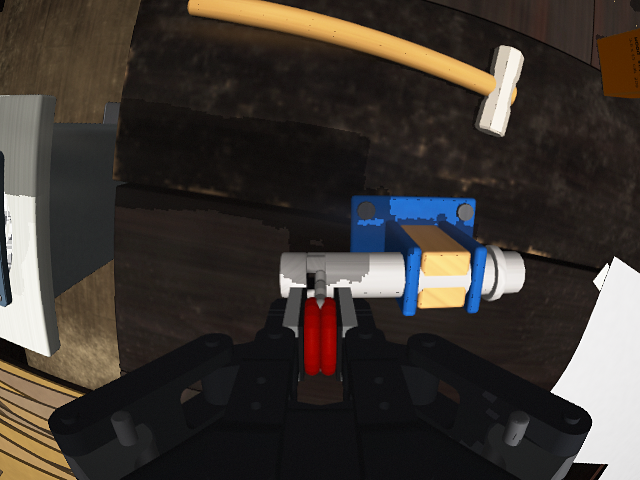

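The tip is at side (265.8,202.8) and scene (282.9,271.6). The hole is at side (265.8,211.1) and scene (284.3,282.4).

Run:
```python
from h import *
a=camera_params("scene");b=camera_params("side")
f=lambda x:np.round(np.array(x)*1000,1)
t,e=tri([ray(a,282.9,271.6),ray(b,265.8,202.8)]);print("tip",f(t),f(e))
h,e=tri([ray(a,284.3,282.4),ray(b,265.8,211.1)]);print("hole",f(h),f(e))
c,e=tri([ray(a,250+199/6.5,215+182/6.5),ray(b,235+183/6.5,140+214/6.5)]);print("collar",f(c),f(e))
def proj(p,X):
    fo=240/np.tan(np.radians(p['vertical_fov']/2));c=p['attitude'].T@(np.array(X)-p['origin']);return np.round([p['cx']+fo*c[0]/-c[2],p['cy']+fo*c[1]/c[2]],1)
print("above hole 15mm:",proj(a,h+[0,0,.015]),proj(b,h+[0,0,.015]))
for k in ([.005,0,0],[0,.005,0],[0,0,.005]):print(k,proj(a,h+k)-proj(a,h),proj(b,h+k)-proj(b,h))
```

```text
tip [462.7  50.7 107.7] [0.1 0.1]
hole [461.3  50.5  89.8] [0.8 0.8]
collar [459.8  56.  163.3] [2.8 2.8]
above hole 15mm: [283.6 273.6] [265.1 204.3]
[0.005, 0, 0] [-1.9 -1.9] [ 2.7 -0.3]
[0, 0.005, 0] [-3.   1.4] [-0.5 -1.3]
[0, 0, 0.005] [-0.1 -2.7] [-0.1 -2.3]
```

```bash
python3 -m crank '[1,0.0034,-0.005,0.02,0, 1,0,0,0.03,0, 1,0,0,0.03,0, 1,0,0,0.02,0, 1,0,0,0.02,0, 1,0,0,0,0, 1,0,0,0,0]'
python3 - <<'E'
from h import *
s=read_state();print(s['ee_pos'],s['ft_force'],s['torque'])
for n in ("side","scene"):
    im=capture(n);cv2.imwrite(f"pics/{n}7.png",im[:,:,::-1])
    if n=="side":crop(im,235,150,80,80,6.5,"pics/side7c.png")
    if n=="scene":crop(im,250,225,80,80,6.5,"pics/scene7c.png")
E
```

```text
t: 7.35
ee_pos: [0.4571, 0.0746, 0.1518]
eef_rot: [[-0.178, 0.984, -0.0], [0.984, 0.178, -0.0], [0.0, -0.0, -1.0]]
ft_force: [-0.6, 0.9, -0.5]
gripper_width: 0.134
[0.4571212  0.07461503 0.15176193] [-0.60900452  0.93896293 -0.53448976] [ 0.00180511  0.00091996 -0.02373271]
```

View pics/side7c.png

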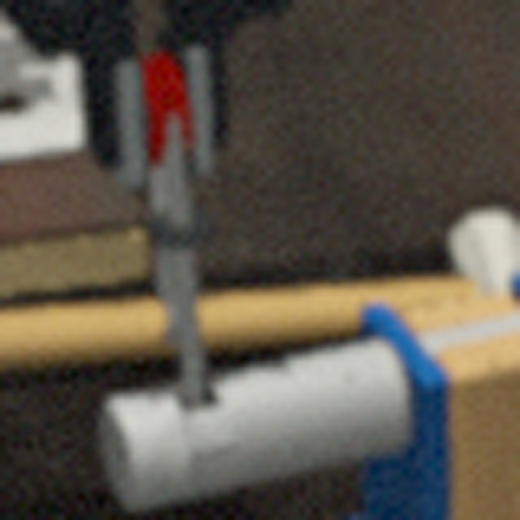

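View pics/scene7c.png

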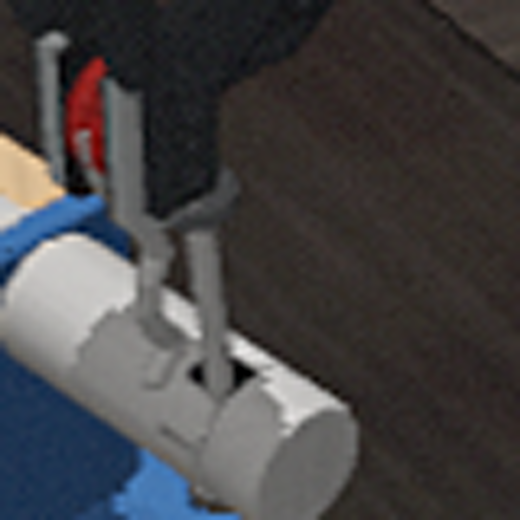

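The tip is in the hole with no contact force, sitting slightly toward the pin's free end. I'll nudge +1 mm in x and go deeper.

```bash
python3 -m crank '[1,0,0.006,0,0, 1,0,0,0.02,0, 1,0,0,0.02,0, 1,0,0,0.02,0, 1,0,0,0,0]'
python3 - <<'E'
from h import *
s=read_state();print(s['ee_pos'],s['ft_force'],s['torque'])
for n in ("side","scene"):
    im=capture(n);cv2.imwrite(f"pics/{n}8.png",im[:,:,::-1])
    if n=="side":crop(im,235,150,80,80,6.5,"pics/side8c.png")
    if n=="scene":crop(im,250,225,80,90,6.5,"pics/scene8c.png")
E
```

```text
t: 7.95
ee_pos: [0.4578, 0.0747, 0.1389]
eef_rot: [[-0.178, 0.984, -0.002], [0.984, 0.178, -0.0], [0.0, -0.002, -1.0]]
ft_force: [0.6, -0.6, -0.5]
gripper_width: 0.135
[0.45779324 0.07469935 0.13886002] [ 0.59811177 -0.62722156 -0.52986707] [-0.0201563   0.01225188 -0.00624731]
```

View pics/side8c.png

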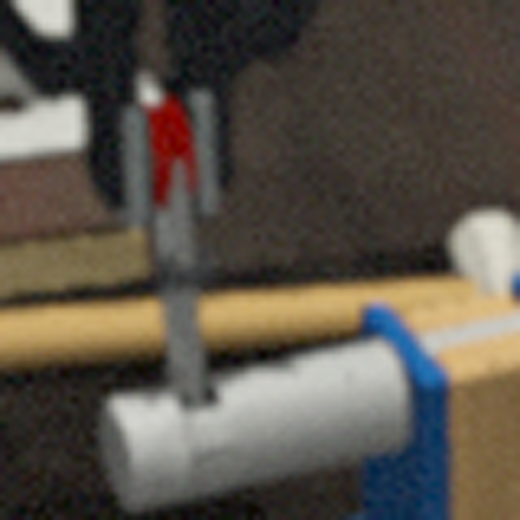

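View pics/scene8c.png

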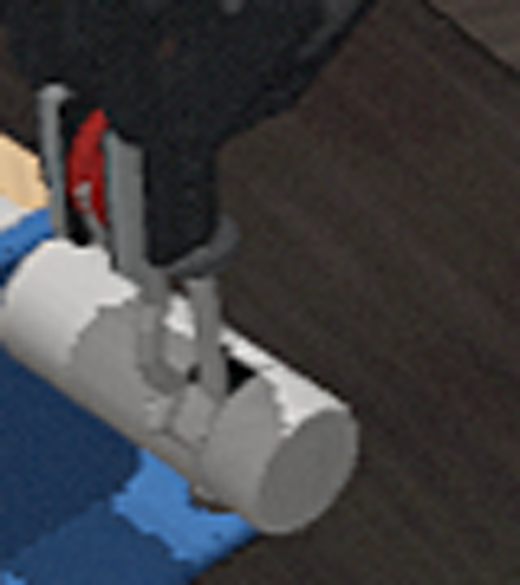

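The leg is inside the hole, sitting toward +y and −x of it. I'll centre it and press down in stages while watching the force.

```bash
python3 -m crank '[1,-0.008,0.004,0,0, 1,0,0,0.02,0, 1,0,0,0.02,0, 1,0,0,0,0]'; python3 -m crank '[1,0,0,0.02,0, 1,0,0,0.02,0, 1,0,0,0,0]'
python3 - <<'E'
from h import *
s=read_state();print(s['ee_pos'],s['ft_force'],s['torque'])
for n in ("side","scene"):
    im=capture(n)
    if n=="side":crop(im,235,150,80,80,6.5,"pics/side9c.png")
    if n=="scene":crop(im,250,225,80,90,6.5,"pics/scene9c.png")
E
```

```text
t: 8.45
ee_pos: [0.4595, 0.0746, 0.1328]
eef_rot: [[-0.178, 0.984, 0.001], [0.984, 0.178, 0.003], [0.003, 0.001, -1.0]]
ft_force: [-2.2, 2.8, 4.1]
gripper_width: 0.137
t: 8.75
ee_pos: [0.4595, 0.0741, 0.1244]
eef_rot: [[-0.178, 0.984, 0.001], [0.984, 0.178, 0.002], [0.002, 0.001, -1.0]]
ft_force: [-0.9, 1.4, 3.8]
gripper_width: 0.132
[0.45949359 0.07411856 0.12436125] [-0.92145864  1.37244916  3.78879356] [ 0.48883159  0.40789636 -0.0267706 ]
```

View pics/side9c.png

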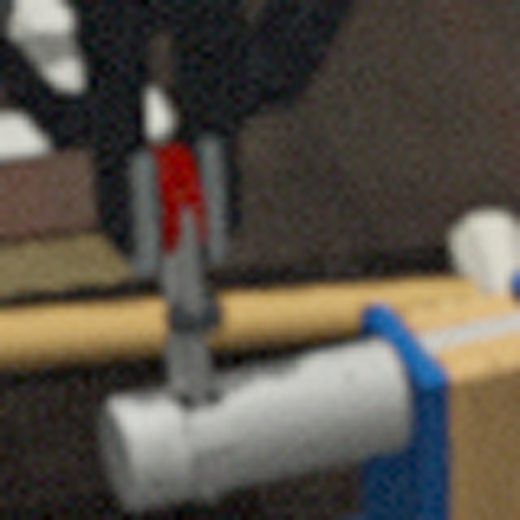

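View pics/scene9c.png

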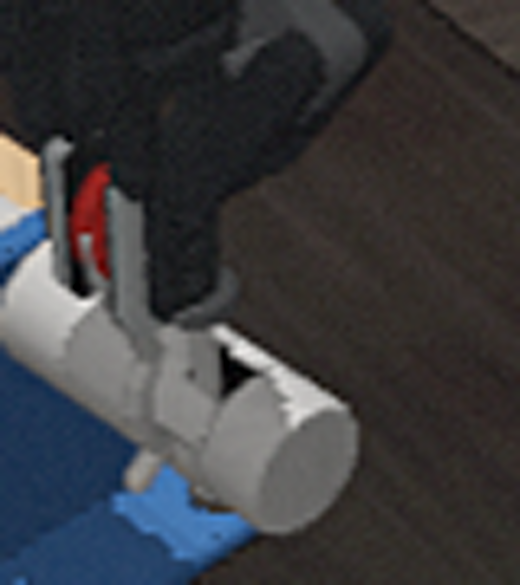

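The bow is now passing beside the pin on the +y side at about 4 N. I'll continue down.

```bash
python3 -m crank '[1,0,0,0.02,0, 1,0,0,0.02,0, 1,0,0,0,0]'; python3 -m crank '[1,0,0,0.02,0, 1,0,0,0.015,0, 1,0,0,0,0]'
python3 - <<'E'
from h import *
s=read_state();print(s['ee_pos'],s['ft_force'],s['torque'])
for n in ("side","scene"):
    im=capture(n)
    if n=="side":crop(im,235,150,80,80,6.5,"pics/side10c.png")
    if n=="scene":crop(im,250,225,80,90,6.5,"pics/scene10c.png")
E
```

```text
t: 9.15
ee_pos: [0.4592, 0.0732, 0.1139]
eef_rot: [[-0.178, 0.984, -0.001], [0.984, 0.178, -0.0], [-0.0, -0.001, -1.0]]
ft_force: [2.4, 0.7, -7.4]
gripper_width: 0.129
t: 9.45
ee_pos: [0.4593, 0.0728, 0.1076]
eef_rot: [[-0.178, 0.984, -0.001], [0.984, 0.178, -0.001], [-0.001, -0.001, -1.0]]
ft_force: [2.5, 0.8, -6.1]
gripper_width: 0.133
[0.45932963 0.07284535 0.10763568] [ 2.47380722  0.81620589 -6.05569305] [ 0.05993062 -0.44750331 -0.00634968]
```

View pics/side10c.png

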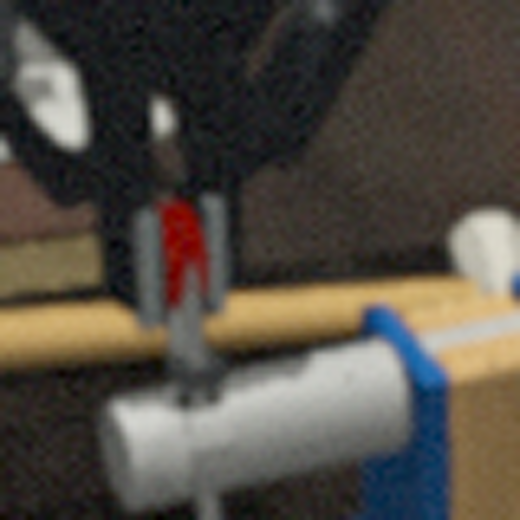

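View pics/scene10c.png

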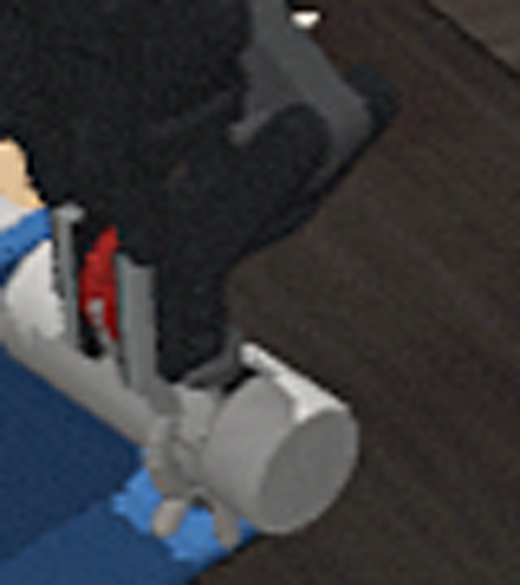

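The force has reversed (−7 N), so the bow is over and drawing home. I'll press the last few millimetres until the collar seats.

```bash
python3 -m crank '[1,0,0,0.01,0, 1,0,0,0.01,0, 1,0,0,0,0]'
python3 - <<'E'
from h import *
s=read_state();print(s['ee_pos'],s['ft_force'],s['torque'])
im=capture("side");crop(im,235,150,80,80,6.5,"pics/side11c.png")
E
```

```text
t: 9.85
ee_pos: [0.4599, 0.073, 0.1066]
eef_rot: [[-0.178, 0.984, 0.002], [0.984, 0.178, -0.001], [-0.001, 0.001, -1.0]]
ft_force: [-2.3, -1.5, 4.2]
gripper_width: 0.128
[0.45987481 0.07304843 0.10661642] [-2.27972284 -1.49975448  4.21125722] [-0.2794096   0.5819387  -0.04005938]
```

View pics/side11c.png

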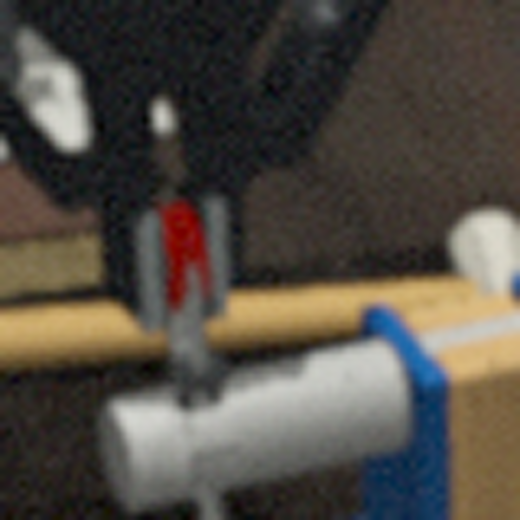

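```bash
python3 -m crank '[1,0,0,0.008,0, 1,0,0,0,0]'; python3 -m crank '[0.6,0,0,0,0, 0.6,0,0,0,0, 0.6,0,0,0,0, 0.6,0,0,0,0]'
python3 - <<'E'
from h import *
for n in ("side","scene"):
    im=capture(n)
    if n=="side":crop(im,235,150,80,80,6.5,"pics/side12c.png")
    if n=="scene":crop(im,250,225,80,90,6.5,"pics/scene12c.png")
E
```

```text
t: 10.1
ee_pos: [0.46, 0.0731, 0.1061]
eef_rot: [[-0.178, 0.984, 0.002], [0.984, 0.178, -0.001], [-0.001, 0.002, -1.0]]
ft_force: [-4.8, -1.3, 10.8]
gripper_width: 0.134
t: 10.5
ee_pos: [0.4593, 0.0735, 0.1029]
eef_rot: [[-0.178, 0.984, -0.001], [0.984, 0.178, 0.0], [0.0, -0.001, -1.0]]
ft_force: [0.2, 0.3, -0.2]
gripper_width: 0.399
```

View pics/side12c.png

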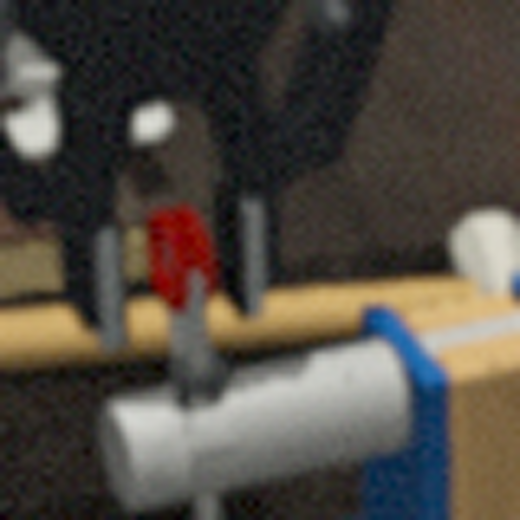

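View pics/scene12c.png

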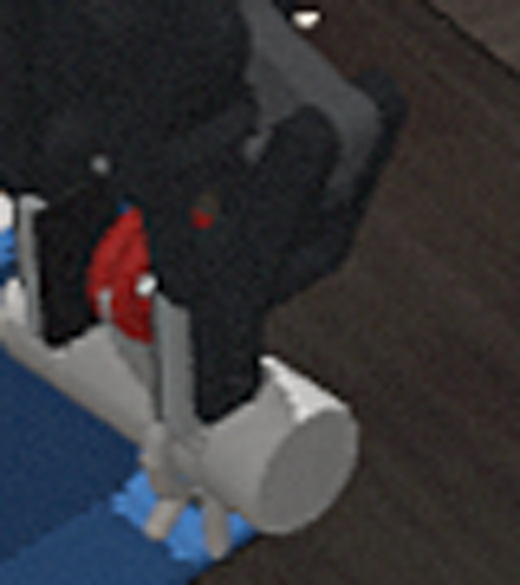

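The clip is released and seated. I'll retreat straight up and check.

```bash
python3 -m crank '[0.5,0,0,-0.05,0, 0.5,0,0,-0.1,0, 0.5,0,0,-0.15,0, 0.5,0,0,-0.15,0, 0.5,0,0,-0.15,0, 0.5,0,0,0,0, 0.5,0,0,0,0]'
python3 -m crank '[0.5,-0.2,0,0,0, 0.5,-0.2,0,0,0, 0.5,-0.2,0,0,0, 0.5,0,0,0,0, 0.5,0,0,0,0]'
python3 - <<'E'
from h import *
a=camera_params("scene");b=camera_params("side")
A=capture("scene");B=capture("side")
cv2.imwrite("pics/side13.png",B[:,:,::-1])
crop(B,235,165,80,80,6.5,"pics/side13c.png");crop(A,250,225,80,90,6.5,"pics/scene13c.png")
ca=cents(A,'red');cb=cents(B,'red');print(ca,cb)
q=[c for c in cb if c[0][0]<400][0][0]
X,e=tri([ray(a,*ca[0][0]),ray(b,*q)]);print("coil",X,e)
E
```

```text
t: 11.3
ee_pos: [0.4603, 0.0734, 0.2248]
eef_rot: [[-0.178, 0.984, 0.003], [0.984, 0.178, 0.0], [-0.0, 0.003, -1.0]]
ft_force: [-0.7, -0.3, 0.3]
gripper_width: 0.5
t: 11.8
ee_pos: [0.4799, -0.0452, 0.2217]
eef_rot: [[-0.176, 0.984, -0.003], [0.984, 0.176, 0.001], [0.002, -0.003, -1.0]]
ft_force: [-0.5, 0.5, 0.1]
gripper_width: 0.497
[((np.float64(274.0), np.float64(265.5)), (np.int32(264), np.int32(255), np.int32(21), np.int32(22), np.int32(252)))] [((np.float64(568.7), np.float64(156.3)), (np.int32(561), np.int32(142), np.int32(14), np.int32(24), np.int32(140))), ((np.float64(261.9), np.float64(187.8)), (np.int32(258), np.int32(181), np.int32(10), np.int32(16), np.int32(102)))]
coil [0.45884516 0.06708463 0.12954749] [np.float64(0.0009971876068276312), np.float64(0.0009971876068276405)]
```

View pics/side13c.png

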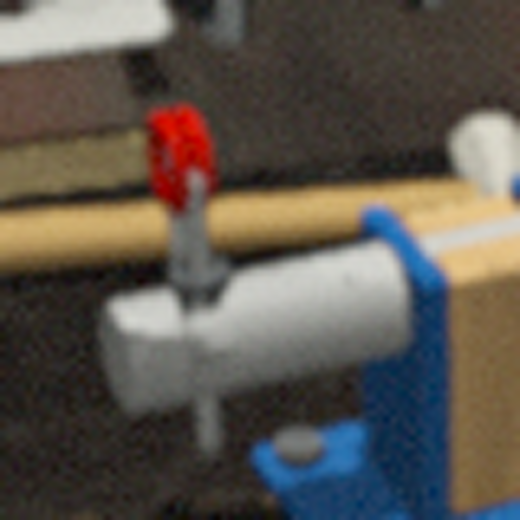

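View pics/scene13c.png

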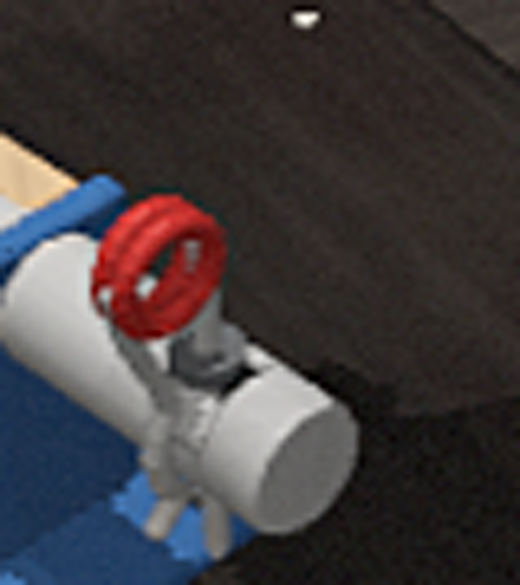

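View pics/side13.png

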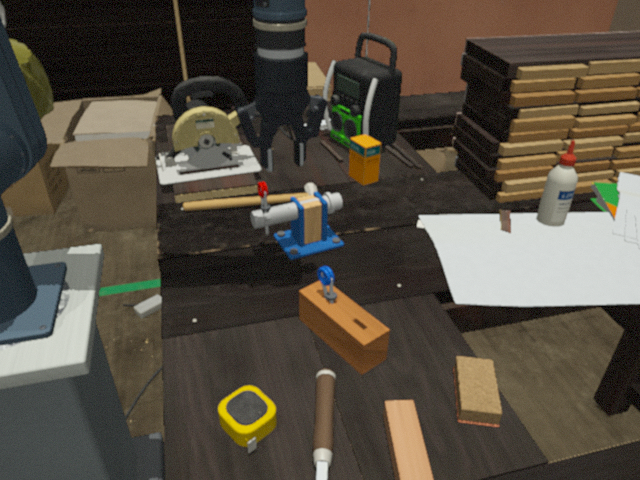

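The clip stands on the pin with the bow round its +y side. The leg tip shows below the pin, and the blue clip is untouched. The coil looks a few millimetres high and slightly tilted, so I'll quantify the seating using the tip, coil and collar.

Run:
```python
from h import *
a=camera_params("scene");b=camera_params("side")
f=lambda x:np.round(np.array(x)*1000,1)
S=lambda u,v:ray(a,250+u/6.5,225+v/6.5)
D=lambda u,v:ray(b,235+u/6.5,165+v/6.5)
for n,p,q in (("coil",(159.5,268),(181,157)),("tip",(217,553),(209,455)),("collar",(207,358),(203,281)),("pinendcentre",(309,465),(118,355))):
    X,e=tri([S(*p),D(*q)]);print(n,f(X),f(e))
w=camera_params("wrist");im=capture("wrist");cv2.imwrite("pics/w13.png",im[:,:,::-1])
for c in cents(im,'red'):print(c[0],onz(w,*c[0],.127,True))
```

```text
coil [460.1  65.8 127.1] [1.2 1.2]
tip [462.4  52.6  36.6] [0.1 0.1]
collar [462.9  53.3  94.2] [0.7 0.7]
pinendcentre [436.6  45.   78.6] [0.6 0.6]
(np.float64(321.4), np.float64(71.7)) [0.46032431 0.06918888 0.127     ]
```

View pics/w13.png

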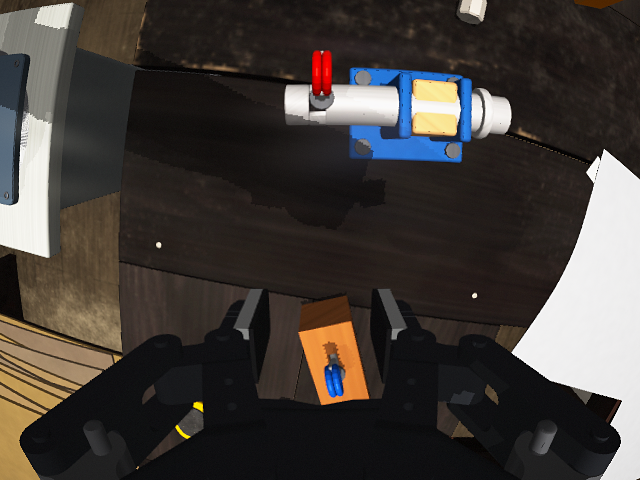

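Seating confirmed: coil centre is at 127.1 mm (nominal 127), tip at 36.6 mm (nominal 37) and collar at 94 mm (pin top 94). The blue clip stands in its rack slot and the robot is clear, so I'll hand in.

```bash
python3 -c "
from workcell import *
s=read_state();print(s['t'],s['qd'].max(),s['ft_force']);print(finish_job())"
```

```text
11.95 0.5457261016066736 [-0.1620369   0.16823444  0.46196011]
the job is handed in; nothing more can be done
None
```

The red clip is seated on the pin and I handed the job in at about 12 s. I gripped it by its coil, put its leg down through the hole and pressed until the bow snapped round the pin on the +y side. Then I let go and backed the arm away.

**Checks that passed:**
- **Snap:** the vertical force went from about +4 N while pressing, to −7 N as the bow drew the clip home, to +11 N when the collar met the pin.
- **Final heights:** the coil's centre measured 127.1 mm (nominal 127), the tip 36.6 mm (nominal 37) and the collar 94 mm, level with the pin's top.
- **Surroundings:** the blue clip still stands in its slot, and the gripper touches nothing.

**Checks that disagreed:**
- **Grasp:** the clip sat about 5 mm off-centre and tilted 3–4° in the grip. I corrected this by lining the tip up with the hole in the camera views.
- **Coil height:** a first estimate from the colour blob put the coil about 2.5 mm higher. I used the outline measurement above instead.
- **Cameras:** the wrist camera differed from the two fixed cameras by about 2–3 mm in y.
- **Remaining lean:** the seated clip may still lean by a degree or two.

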